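# Hang the weighing pan on the bead scale

## Task

Pick up the steel weighing pan by its square grip and hook it onto the crossbar of the bench spring scale, between the two side arms, never loading or knocking the delicate scale with more than 10 N. Feel for the bar, let the spring take the pan's whole weight while you still hold it, and only then let go, so that the pan stays hanging level and at rest with its back against the scale and neither drops, bounces nor swings off. Leave the spool, bead box and pliers where they are.

Things in the scene. Friction and masses are not known exactly. Their poses are not given: they have to be found in the camera images.
- pan: Loose steel weighing pan with hook-on back, 0.25 to 0.4 kg, standing on the desk. Origin on its underside straight below the hook's middle; z up, y along the hook, -x towards the tray. Tray: open box, x -106 to -10 mm, 90 wide, 28 high, so the weight lies well in front of the hook. Back plate: x -14 to -10, 56 wide, z 0 to 123.
- pan_roof (a point): Middle of the underside of the hook's flat roof, 118 mm above the pan's underside (roof 5 thick, x -14 to +14); axes as the pan's. From the roof's rear a lip hangs 27 mm, inner face at x +10, then flares 7 more to the rear (to x +17). The bar enters the 20 mm slot between back plate (x -10) and lip, from below.
- pan_grip (a point): Middle of the pan's black square grip post, 22 x 22 mm, which stands on the roof from 123 to 173 mm above the pan's underside; the point is at 150, straight above the pan's origin, axes as the pan's. It may be gripped across either pair of faces.
- stand: Fixed spring scale. Origin on the desk, below the crossbar's middle; z up, y along the bar; the pan hangs with its tray to -x. Foot plate x -25 to +135 mm, 150 wide. Grey head behind the bar, x +31 to +109, top 20 below the bar. Bring the pan in from the front (-x), lip above the bar; to come down freely keep the pan's origin at x = -3.5 here; hung, it settles at x -2 to -6, tilted 1 to 2 degrees.
- under_bar (a point): Point on the foot plate, 14 mm above the desk, straight below the crossbar: round steel, 8 mm thick, along y, between side arms (inner faces y -42, +42; tops 6 above the bar's axis). Its height is NOT tracked: unloaded, the axis is anywhere from 170 to 225 mm above the desk. Bar, arms and apron sink together on a spring, 1 mm per 0.45 N, at most 25 mm (0.3 kg: 6.5 mm).
- under_apron (a point): Point on the foot plate below the front face of the apron (x -12 mm in the scale's frame), a strip 94 mm wide across the sprung frame, 112 to 100 mm below the bar's axis, its top edge sloping back to x -4 at 93 below. The low end of a hung pan's back plate leans on it, while the hook's lip may pull on the bar from behind and the roof rests on it (all these contact forces add up).
- spool: White wire spool, 52 across, 46 high, loose bystander; origin at its underside centre.
- beadbox: Clear open bead box 80 x 55 x 35, loose bystander; origin at its underside centre.
- pliers: Small pliers lying flat, 140 long, 64 wide, 12 high, loose bystander; origin near the rivet, at desk level, handles to its -y.
Not all that is in view belongs to the job. Of the things shaped like the pan, the steel one is meant.

How it is judged:
On the way, in this order (a step that is already met when the one before it is completed fails the run):
1. the pan is lifted clear of the desk in the gripper (height (world z) of pan above 0.025 m and contact force between the fingers and pan above 1 N and contact force between pan and stand below 0.05 N), for 0.2 s.
2. the scale carries the pan (at least 2 N) while the gripper still holds it (contact force between pan and stand above 2 N and contact force between the fingers and pan above 0.3 N and x of pan in the frame of stand between -0.012 and 0.008 m), for 0.2 s.
At the end, for the whole second after the job is handed in: The pan hangs on the scale's crossbar between the side arms (its origin 15 mm in front to 3 mm behind the bar, within 20 mm of its middle), clear of the desk, upright within 0.12 rad and square to the bar within 0.15 rad, its weight (over 1.5 N) on the scale, at rest (x of pan in the frame of stand between -0.015 and 0.003 m and y of pan in the frame of stand between -0.02 and 0.02 m and height (world z) of pan above 0.03 m and angle between pan's own z axis and vertical below 0.12 rad and angle between the y axis of pan and the y axis of stand, either way round below 0.15 rad and contact force between pan and stand above 1.5 N and linear speed of pan below 0.03 m/s and angular speed of pan below 0.2 rad/s); the robot touches nothing.
It fails at once if the pan is pressed or knocked against the scale with more than 10 N (contact force between pan and stand above 10 N).
It fails at once if the robot itself presses on the scale with more than 15 N (contact force between the arm and stand above 15 N).
It fails at once if once off the desk and let go, the pan drops, bounces or swings (faster than 0.12 m/s) (contact force between the fingers and pan below 0.05 N and height (world z) of pan above 0.025 m and linear speed of pan above 0.12 m/s).
It fails at once if the spool, bead box or pliers are moved more than 20 mm (distance of any of spool, beadbox, pliers from where it was at the start of the episode above 0.02 m).
It also fails if it takes over 72 s, if anything falls off the work surface, if the arm or the gripper's body presses on something with over 40 N, if the wrist force passes 120 N, or if a joint passes its speed limit or range.

## Robot

A 6-joint arm with a two-finger parallel gripper is mounted at the origin on the work surface. World frame = base frame: x ahead of the robot, y to its left, z up, the work surface at z = 0. Lengths are in m, angles in rad, forces in N, time in s.
With the tool pointing down it reaches from about 0.425 to 0.95 m from the base axis. Payload 14.7 kg.
Tool frame: the origin (TCP) lies between the finger pads; the fingertips stand 22 mm ahead of it and the grasp point (between the pads) lies 3 mm ahead of it; y points along the fingers, x is the direction in which the jaws open and shut, and the axes are right-handed (so a half turn about y gives the same grasp; the last joint's range is limited). The gripper opens to 85 mm and grips with 20 to 120 N. Pads are 22 mm wide; open, the fingers measure 114 mm over their backs; the gripper's body (76 mm by 85 mm) begins 54 mm behind the grasp point. The pads swing forward as they close: fully open they stand 13 mm farther back than shut.
Start: joints at [1.209, 0.48, 1.596, -0, 1.065, -0.047], TCP at [0.201, 0.618, 0.253] pointing down, gripper open.
Joint ranges: [-2.75, 2.75], [-0.82, 2.05], [0.23, 2.67], [-1.56, 4.7], [0.09, 2.69], [-2.92, 2.92]. Speed limits (rad/s): [1.89, 1.89, 2.39, 3.01, 3.01, 3.01].

## Interface

Orientations are given as a unit quaternion [w, x, y, z].
In Python, from plant import sense, grab_frame, camera_info, hand_in, spot_in gives the robot as it stands.
- The arm moves only by the tool step_arm, never from a script. Its argument "targets" is one flat list of numbers, 4 for each row, row after row: the shift along the tool's x, y, z in mm, then the turn about the tool's y in rad. A call has 1 to 8 rows; each row is the pose to reach, as a shift and turn from the pose commanded when the call began, along the tool's axes at that moment; what a row does not reach only later rows make up. A row lasts 1/12 s, in which the tool goes at most 41.7 mm and 7.16 degrees, less where a joint would pass 70% of its speed; a pose out of reach is approached as far as the arm can. A call with a gripper value outside its range is refused whole. "hand" is the finger opening in mm, from 0 to 85.4, set as the call begins (left out, the last holds). The fingers move at their own pace and stop on an object; the grip force is fixed at half the most. Time passes only in rows, so rows that repeat a pose let the fingers close. It gives the time, the measured TCP pose, the force and the opening at its end, in the units of the state.
- sense(): the state, without advancing time (a new reading comes with each control period).
- grab_frame(name): name is "side" or "top" or "wrist"; returns the picture (420x560x3 uint8, red, green, blue); there is no depth.
- camera_info(name): a dict with "camera_matrix" (3x3 intrinsics, pixels), "rvec" (rotation vector, rad) and "tvec" (3), from world to camera coordinates, as OpenCV has them. Camera axes: x right, y down, z forward; pixel columns grow to the right and rows downward; lengths in m; the calibration is good to about 2 mm. A picture is of the moment at which its call begins: read the wrist's pose just before it. camera_info takes no time and is no camera call; for the wrist camera it gives the pose at the moment of the call.
- hand_in(): hands the job in, once; it reports no verdict.
Trained networks look in the newest picture that a camera, given by its name, has taken for a name from the list of things; names that differ only in an ending like _2 or _b are one class to them, and where a whole thing is asked for, a point or a joint stands for the part that bears it (a point fixed in the world has none). Each returns a list of dicts, best first, with "confidence" (0 to 1); they miss things now and then, are a little off and sometimes report something else, mostly with a low value. They report only what shows in the picture. A call takes as long as a camera call. They do not tell look-alikes from the thing itself.
- spot_in(camera, query): "bbox" ([left, top, right, bottom] in pixels, round what is visible of it).
The state is a dict: "clock": time; "joints": joint angles; "qd": joint speeds; "effort": joint torques, N m; "position": TCP position; "eef_rot": TCP orientation; "wrist_force": force on the tool from outside, world axes, zero at the start; "moment": the same for the moment, N m; "finger_gap": finger opening in m.
Only numpy, scipy, OpenCV 4.12 (cv2) and the standard library are available. Lean on these libraries where they do the work, as an engineer would, in place of code of your own. Each camera call takes 0.05 s, during which the arm holds its last target. There are 200 camera calls.

## Working session

There is one attempt and no reset: what is moved stays moved. The work goes in short steps, Python scripts to look and compute and a tool call to move; the robot and the scene stay as the last step left them, time stands still between calls to the robot, and variables do not carry over. Pictures are saved under pics/ and viewed, about 8 in all and at most 12, crops included, and the job is handed in when it is done.

Besides the shell and the picture viewer there is one more tool, called as name(argument=value, ...) on one line, values as JSON. step_arm: Moves the arm, as the interface text tells. Its arguments: {"type":"object","properties":{"targets":{"type":"array"},"hand":{"type":"number"}},"required":["targets"]}

```bash
ls; mkdir -p pics
python3 - <<'E'
from plant import *
import cv2
s=sense();print({k:s[k] for k in('clock','position','eef_rot','wrist_force','finger_gap')})
for n in('side','top'):
    im=grab_frame(n);cv2.imwrite(f'pics/{n}0.png',im[:,:,::-1])
    for q in('pan','pan_roof','pan_grip','stand','under_bar','under_apron','spool','beadbox','pliers'):
        r=spot_in(n,q);print(n,q,[(round(d['confidence'],2),[round(v) for v in d['bbox']]) for d in r[:3]])
    c=camera_info(n);R=cv2.Rodrigues(c['rvec'])[0];print('cam at',(-R.T@c['tvec'].reshape(3)).round(3),'fwd',R[2].round(2))
E
```

```text
pics
{'clock': 0.0, 'position': array([0.20108586, 0.61771009, 0.25268867]), 'eef_rot': array([-0.57197227,  0.57242214,  0.41509492, -0.4157846 ]), 'wrist_force': array([0.85124931, 0.07960152, 0.72630379]), 'finger_gap': 0.08546178700870691}
side pan [(0.92, [230, 148, 284, 228]), (0.73, [310, 120, 353, 203]), (0.59, [245, 102, 284, 179])]
side pan_roof [(0.85, [231, 147, 290, 231]), (0.84, [314, 120, 353, 205]), (0.57, [246, 101, 283, 178])]
side pan_grip [(0.95, [314, 120, 353, 204]), (0.93, [248, 98, 284, 177]), (0.6, [228, 145, 287, 227])]
side stand [(0.87, [272, 259, 383, 388])]
side under_bar [(0.91, [271, 260, 383, 387])]
side under_apron [(0.85, [272, 258, 380, 392])]
side spool [(0.81, [268, 238, 296, 270])]
side beadbox [(0.73, [201, 258, 239, 295])]
side pliers [(0.58, [340, 222, 369, 269])]
cam at [ 0.401 -0.72   0.85 ] fwd [ 0.15  0.72 -0.68]
top pan [(0.65, [95, 163, 171, 220]), (0.63, [198, 178, 242, 247]), (0.6, [164, 103, 231, 152])]
top pan_roof [(0.78, [162, 106, 234, 152]), (0.63, [101, 163, 171, 217]), (0.62, [195, 180, 242, 247])]
top pan_grip [(0.74, [98, 166, 174, 221]), (0.69, [194, 181, 239, 244]), (0.66, [164, 106, 231, 152])]
top stand [(0.69, [342, 155, 435, 234])]
top under_bar [(0.81, [342, 154, 436, 237])]
top under_apron [(0.74, [342, 154, 434, 239])]
top spool [(0.74, [194, 181, 242, 248]), (0.69, [260, 125, 318, 150]), (0.62, [282, 195, 304, 220])]
top beadbox [(0.72, [289, 251, 316, 285])]
top pliers [(0.71, [260, 125, 319, 148])]
cam at [0.408 0.072 1.186] fwd [ 0.13 -0.03 -0.99]
```

Run:
```python
import cv2,numpy as np
a=cv2.imread('pics/side0.png')[85:400,190:400];b=cv2.imread('pics/top0.png')[85:300,80:450]
cv2.imwrite('pics/s1.png',cv2.resize(a,None,fx=1.9,fy=1.9,interpolation=2))
cv2.imwrite('pics/t1.png',cv2.resize(b,None,fx=2.1,fy=2.1,interpolation=2))
```

```text
(no output)
```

View pics/s1.png

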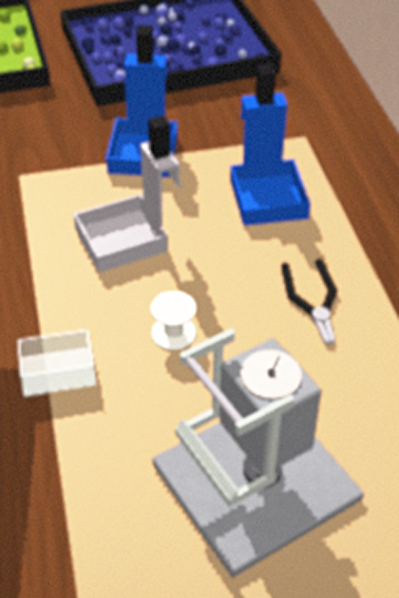

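View pics/t1.png

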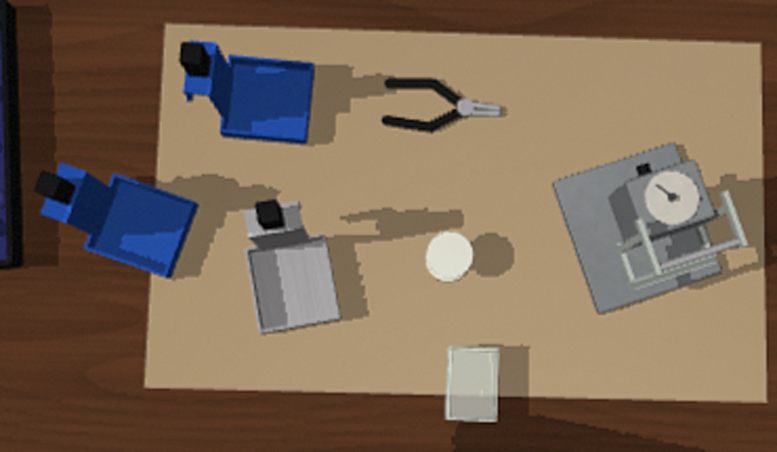

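The side picture shows the steel pan with its grip top at about (274,156). The scale's bar runs from about (290,273) to (316,306), and two blue look-alikes stand further back. In the top picture the steel grip is at about (208,186) and the bar runs from about (394,210) to (431,201). Next I'll make larger crops so I can pick keypoints accurately.

```bash
cat > h.py <<'E'
from plant import *
import cv2,numpy as np
from scipy.optimize import least_squares
from scipy.spatial.transform import Rotation as Ro
def cam(n):
    c=camera_info(n);return c['camera_matrix'],np.array(c['rvec'],float).reshape(3),np.array(c['tvec'],float).reshape(3)
def proj(c,P): return cv2.projectPoints(np.atleast_2d(np.array(P,float)),c[1],c[2],c[0],None)[0][:,0]
def onplane(c,uv,z):
    R=cv2.Rodrigues(c[1])[0];o=-R.T@c[2];d=R.T@np.linalg.inv(c[0])@[uv[0],uv[1],1];return o+d*(z-o[2])/d[2]
def tri(obs): # list of (cam,uv)
    return least_squares(lambda P:np.concatenate([proj(c,P)[0]-uv for c,uv in obs]),[.6,0,.1])
def toolR(s): q=s['eef_rot'];return Ro.from_quat([q[1],q[2],q[3],q[0]])
E
python3 - <<'E'
from h import *
S,T=cam('side'),cam('top')
for n,a,b in [('grip',(273.7,156),(207.6,186.4)),('barL',(290,273),(394,210)),('barR',(316.3,306),(431.4,200.7))]:
    r=tri([(S,np.array(a)),(T,np.array(b))]);print(n,r.x.round(4),r.fun.round(1))
for n,uv in [('spool',(293.8,207)),('box',(304.5,268)),('pl',(300,136))]: print(n,onplane(T,uv,.03).round(3))
s=sense();R=toolR(s).as_matrix();print(R.round(3))
im=cv2.imread('pics/side0.png')[250:395,265:390];cv2.imwrite('pics/s2.png',cv2.resize(im,None,fx=4.1,fy=4.1,interpolation=2))
im2=cv2.imread('pics/top0.png')[148:243,336:441];im3=cv2.imread('pics/top0.png')[173:268,188:248]
cv2.imwrite('pics/t2.png',cv2.resize(np.hstack([im2,im3]),None,fx=4.8,fy=4.8,interpolation=2))
E
```

```text
grip [0.5669 0.2005 0.1501] [ 0.6 -0.1 -0.   0.5]
barL [ 0.5217 -0.1817  0.1902] [ 0.9 -0.2 -0.1  1.1]
barR [ 0.5457 -0.2582  0.1916] [-0.4  0.1  0.  -0.5]
spool [0.543 0.013 0.03 ]
box [ 0.403 -0.015  0.03 ]
pl [0.714 0.001 0.03 ]
[[ 0.31  -0.    -0.951]
 [ 0.951  0.     0.31 ]
 [ 0.    -1.     0.   ]]
```

View pics/s2.png

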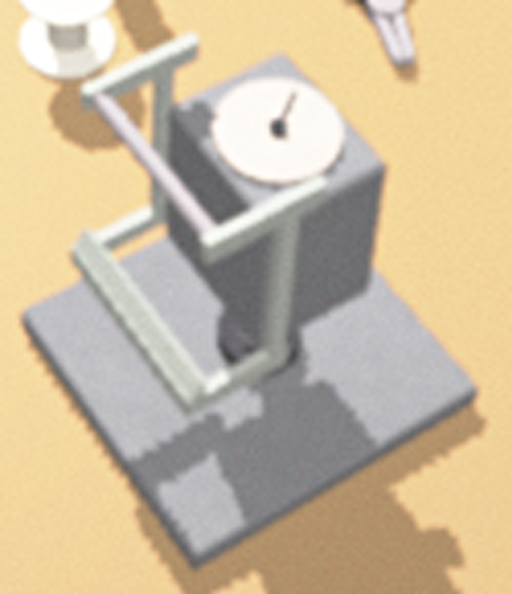

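View pics/t2.png

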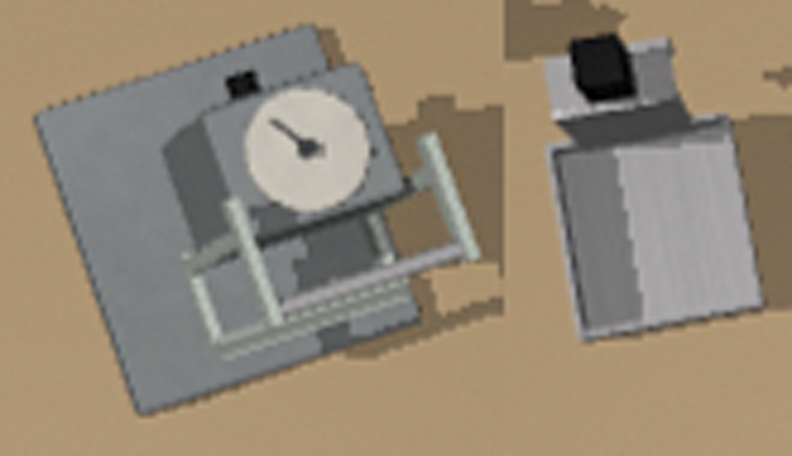

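The zoomed crops show the foot plate corners, the apron and bar line, and the pan's tray rim and roof clearly. I'll fit both poses to these points.

```bash
cat > fit.py <<'E'
from h import *
S,T=cam('side'),cam('top')
sp=lambda p:np.array(p)/4.1+[265,250]-.4
tp=lambda p:np.array(p)/4.8+[336,148]-.4
pp=lambda p:(np.array(p)-[504,0])/4.8+[188,173]-.4
def W(th,P): # x,y,yaw in
    P=np.atleast_2d(P)/1000;c,s=np.cos(th[2]),np.sin(th[2])
    return np.c_[th[0]+c*P[:,0]-s*P[:,1],th[1]+s*P[:,0]+c*P[:,1],P[:,2]]
def stand(th):
    r=[]
    for c,uv,P in [(S,sp((22,318)),(-25,75,14)),(S,sp((195,556)),(-25,-75,14)),(S,sp((475,393)),(135,-75,14)),
      (T,tp((36,118)),(135,75,14)),(T,tp((138,412)),(-25,75,14)),(T,tp((420,322)),(-25,-75,14)),(T,tp((315,27)),(135,-75,14))]:
        r+=list(proj(c,W(th,P))[0]-uv)
    for c,pts in [(S,[sp((103,101)),sp((203,227))]),(T,[tp((282,307)),tp((455,250))])]:
        a,b=proj(c,W(th,[(0,-42,th[3]*1000),(0,42,th[3]*1000)]));n=np.array([-(b-a)[1],(b-a)[0]]);n/=np.linalg.norm(n)
        r+=[n@(p-a) for p in pts]
    return np.array(r)
r=least_squares(stand,[.53,-.22,.3,.19]);print('stand',r.x.round(4),r.fun.round(1))
def pan(th):
    r=[]
    for p,P in [((549,148),(-10,45,28)),((727,118),(-10,-45,28)),((583,337),(-106,45,28)),((763,304),(-106,-45,28)),((671,40),(14,-28,123)),((545,58),(14,28,123)),((570,38),(11,11,173)),((612,34),(11,-11,173)),((587,101),(-11,11,173))]:
        r+=list(proj(T,W(th,P))[0]-pp(p))
    return np.array(r)
q=least_squares(pan,[.56,.2,.17],loss='soft_l1');print('pan',q.x.round(4),q.fun.round(1))
E
python3 fit.py
```

```text
stand [ 0.5326 -0.2199  0.3415  0.1881] [-0.8 -2.3 -0.3  0.9  1.8 -1.1 -0.2 -1.   0.6  1.2  1.   0.4  0.  -0.8
  0.1 -0.1  0.7  0.6]
pan [0.566  0.1977 0.2128] [-0.4 -0.3  0.6 -1.1 -0.5  0.9  0.5  0.5 -0.3 -0.3  0.2  0.7  0.   0.9
  1.9 -0.2 -1.7 -1.8]
```

step_arm(targets=[-20,-8,-33,0.11,-40,-16,-66,0.22,-60,-24,-99,0.33,-80,-32,-132,0.44,-100,-40,-165,0.55,-120,-48,-198,0.66,-140,-56,-231,0.77,-160,-64,-264,0.88])

```text
clock: 1.67
position: [0.4036, 0.3826, 0.3179]
eef_rot: [0.695, -0.695, -0.13, 0.13]
wrist_force: [2.1, -0.1, 0.4]
finger_gap: 0.0855
```

```bash
cat >> h.py <<'E'
def go(P,yaw):  # tool-x world angle yaw; print shift in current tool axes & turn
    s=sense();R=toolR(s).as_matrix();d=R.T@(np.array(P)-s['position'])*1000
    cur=np.arctan2(R[1,0],R[0,0]);t=-((yaw-cur+np.pi)%(2*np.pi)-np.pi)
    print('clock',round(s['clock'],2),'pos',s['position'].round(4),'yaw',cur.round(4),'tilt',R[:,1].round(4),'F',s['wrist_force'].round(2),'gap',round(s['finger_gap'],4),'j6',s['joints'].round(2));print('shift',d.round(1),'turn',round(t,4))
E
python3 -c "
from h import *
go([.566,.198,.30],.2128)"
```

```text
clock 1.67 pos [0.4036 0.3826 0.3179] yaw 0.3707 tilt [ 3.e-04  2.e-04 -1.e+00] F [ 2.12 -0.15  0.44] gap 0.0855 j6 [ 0.7   0.29  1.73 -0.    1.12  0.33]
shift [  84.5   17.9 -230.9] turn 0.1579
```

step_arm(targets=[14,0,-38,0.03,28,0,-76,0.06,42,0,-114,0.09,56,0,-152,0.12,70,0,-190,0.158,84,0,-231,0.158,84,0,-231,0.158])

```text
clock: 2.25
position: [0.5697, 0.1951, 0.3172]
eef_rot: [-0.703, 0.704, 0.076, -0.075]
wrist_force: [-0.5, -0.1, -0.3]
finger_gap: 0.0851
```

```bash
python3 -c "
from h import *
im=grab_frame('wrist');c=cam('wrist')
cv2.imwrite('pics/w1.png',im[:,:,::-1])
go([.566,.198,.30],.2128)
R=cv2.Rodrigues(c[1])[0];print((-R.T@c[2]).round(3),R[2].round(3))
print(proj(c,[[.566,.198,.173],[.566,.198,.123]]).round(1), spot_in('wrist','pan_grip'))"
```

```text
clock 2.3 pos [0.568  0.197  0.3171] yaw 0.2139 tilt [ 6.e-04 -5.e-04 -1.e+00] F [-1.1   0.54  0.31] gap 0.0854 j6 [ 0.28  0.35  1.64 -0.    1.15  0.07]
shift [-1.7 17.1  1.4] turn 0.0011
[0.552 0.265 0.439] [ 0.061 -0.271 -0.961]
[[279.6 197.3]
 [279.8 185.9]] [{'bbox': [344.0, 115.8, 485.6, 218.1], 'confidence': 0.91}, {'bbox': [200.7, 133.3, 291.8, 206.6], 'confidence': 0.84}, {'bbox': [261.1, 0.0, 358.1, 100.4], 'confidence': 0.65}]
```

View pics/w1.png

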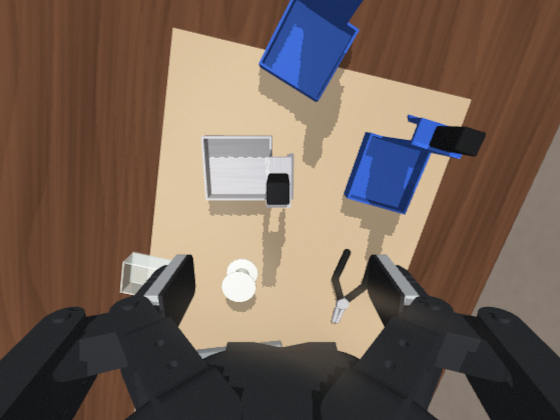

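The wrist picture shows the grip at about (266–290, 173–205), between the open fingers in x. I'll fit the black mask with the projected post.

```bash
cat > post.py <<'E'
from h import *
from scipy.optimize import minimize
def post(im,c,th,rad=45,z0=.123):
    u,v=proj(c,[th[0],th[1],.15])[0].astype(int);x0,y0=u-rad,v-rad
    m=(im[y0:y0+2*rad,x0:x0+2*rad].max(2)<60).astype(np.uint8)
    n,l,st,ce=cv2.connectedComponentsWithStats(m);k=l[rad-8:rad+8,rad-8:rad+8];k=k[k>0];m=(l==np.bincount(k).argmax())
    f=8
    m8=cv2.resize(m.astype(np.float32),None,fx=f,fy=f,interpolation=0)
    def cost(t):
        w=[[t[0]+np.cos(t[2])*a-np.sin(t[2])*b,t[1]+np.sin(t[2])*a+np.cos(t[2])*b,z] for a in(-.011,.011) for b in(-.011,.011) for z in(z0,z0+.05)]
        h=cv2.convexHull(((proj(c,w)-[x0-.5,y0-.5])*f).astype(np.float32)).astype(np.int32)
        k=np.zeros_like(m8);cv2.fillConvexPoly(k,h,1);return np.abs(k-m8).sum()/f/f
    r=minimize(cost,th,method='Nelder-Mead',options=dict(initial_simplex=[th,th+[.004,0,0],th+[0,.004,0],th+[0,0,.1]]))
    print('post',r.x.round(4),'px off',r.fun.round(1),'of',m.sum());return r.x
E
python3 - <<'E'
from post import *
c=cam('wrist');im=cv2.imread('pics/w1.png')
post(im,c,np.array([.566,.198,.2128]))
im=cv2.imread('pics/top0.png');post(im,cam('top'),np.array([.566,.198,.2128]),rad=15)
E
```

```text
post [0.5615 0.2036 0.2647] px off 102.0 of 644
post [0.5672 0.1989 0.2771] px off 25.2 of 151
```

step_arm(targets=[0,35,0,0,0,50,0,0,0,50,0,0,0,50,0,0,0,50,0,0])

```text
clock: 2.77
position: [0.5658, 0.2011, 0.2685]
eef_rot: [0.703, -0.703, -0.078, 0.077]
wrist_force: [1.0, 0.4, 0.5]
finger_gap: 0.0851
```

Run:
```python
from post import *
im=grab_frame('wrist');c=cam('wrist');im=im[:,:,::-1].copy()
cv2.imwrite('pics/w2.png',im)
p=post(im,c,np.array([.566,.198,.22]),rad=55)
go([p[0],p[1],.153],p[2])
for a,col in [(p,(0,255,0)),([.566,.198,.2128],(0,0,255))]:
    t=a;w=[[t[0]+np.cos(t[2])*x-np.sin(t[2])*b,t[1]+np.sin(t[2])*x+np.cos(t[2])*b,z] for z in(.123,.173) for x,b in((-.011,-.011),(-.011,.011),(.011,.011),(.011,-.011)) ]
    u=proj(c,w)
    for k in(0,4): cv2.polylines(im,[np.round(u[k:k+4]*16).astype(int)],True,col,1,0,4)
u=u.mean(0).astype(int);k=im[u[1]-75:u[1]+75,u[0]-100:u[0]+100]
cv2.imwrite('pics/w2c.png',cv2.resize(k,None,fx=4,fy=4,interpolation=0))
```

```text
post [0.5655 0.199  0.231 ] px off 127.6 of 1007
clock 2.82 pos [0.566  0.201  0.2688] yaw 0.2189 tilt [ 1.8e-03  6.0e-04 -1.0e+00] F [-0.02  1.09  0.1 ] gap 0.0854 j6 [0.29 0.4  1.7  0.   1.05 0.07]
shift [ -1.2 115.8  -1.9] turn -0.0121
```

View pics/w2c.png

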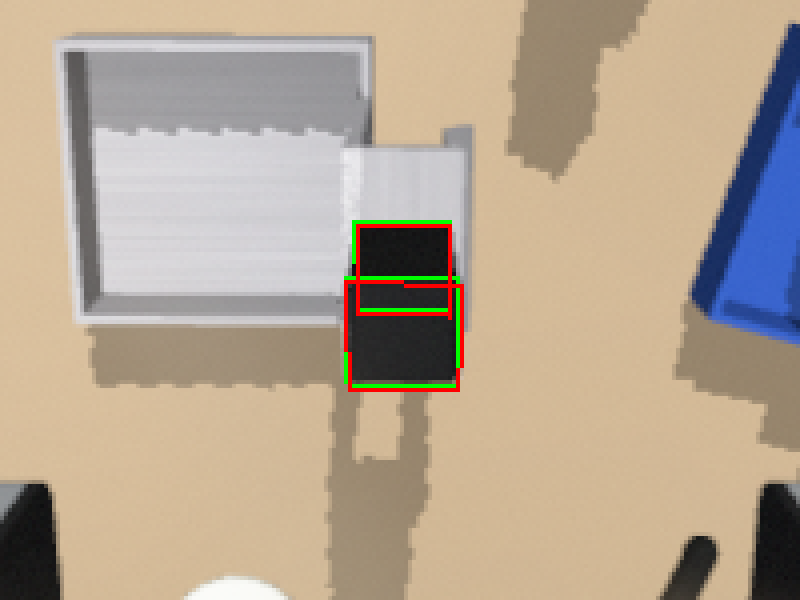

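The green fit lies on the post: centre (0.565, 0.199), with its yaw matching the tool. I'll descend and grip.

step_arm(targets=[-1,30,-2,-0.01,-1,60,-2,-0.01,-1,85,-2,-0.01,-1,105,-2,-0.01,-1,114,-2,-0.01,-1,114,-2,-0.01,-1,114,-2,-0.01])

```text
clock: 3.4
position: [0.5657, 0.1983, 0.1543]
eef_rot: [0.703, -0.702, -0.081, 0.08]
wrist_force: [0.3, -0.7, 0.2]
finger_gap: 0.0856
```

step_arm(targets=[0,0,0,0,0,0,0,0,0,0,0,0,0,0,0,0,0,0,0,0,0,0,0,0,0,0,0,0,0,0,0,0], hand=10)

```text
clock: 4.07
position: [0.5655, 0.1981, 0.1536]
eef_rot: [0.703, -0.702, -0.081, 0.08]
wrist_force: [1.3, 1.9, 4.8]
finger_gap: 0.021
```

```bash
python3 -c "
from h import *
go([.5655,.199,.155],.22)"
```

```text
clock 4.07 pos [0.5655 0.1981 0.1536] yaw 0.228 tilt [ 8.e-04  3.e-04 -1.e+00] F [1.26 1.86 4.85] gap 0.021 j6 [0.29 0.52 1.81 0.   0.81 0.06]
shift [ 0.2 -1.4  0.8] turn 0.008
```

Gripped with a 21 mm gap. Now I'll lift.

step_arm(targets=[0,-8,0,0,0,-25,0,0,0,-45,0,0,0,-65,0,0,0,-85,0,0,0,-105,0,0,0,-125,0,0,0,-140,0,0])

```text
clock: 4.73
position: [0.565, 0.1979, 0.2952]
eef_rot: [-0.702, 0.703, 0.081, -0.08]
wrist_force: [-0.1, 0.1, -2.2]
finger_gap: 0.0217
```

step_arm(targets=[0,-10,0,0,0,-12,0,0,0,-12,0,0,0,-12,0,0,0,-12,0,0])

```text
clock: 5.15
position: [0.5646, 0.1978, 0.3041]
eef_rot: [-0.702, 0.703, 0.08, -0.081]
wrist_force: [0.9, -0.0, -3.3]
finger_gap: 0.0213
```

```bash
python3 -c "
from h import *
im=grab_frame('side');cv2.imwrite('pics/s3.png',im[:,:,::-1]);im=grab_frame('top');cv2.imwrite('pics/t3.png',im[:,:,::-1])
go([.457,-.246,.305],.33)"
```

```text
clock 5.25 pos [0.5648 0.1979 0.3043] yaw 0.2279 tilt [-1.5e-03 -5.0e-04 -1.0e+00] F [-0.55  0.6  -2.35] gap 0.0216 j6 [ 0.29  0.36  1.66 -0.    1.12  0.06]
shift [-2.053e+02 -3.000e-01 -4.080e+02] turn -0.1021
```

step_arm(targets=[-6,0,-12,0,-18,0,-36,-0.01,-34,0,-68,-0.02,-50,0,-100,-0.03,-66,0,-132,-0.04,-82,0,-164,-0.05,-98,0,-196,-0.06,-114,0,-228,-0.07])

```text
clock: 5.92
position: [0.5044, -0.0517, 0.305]
eef_rot: [0.699, -0.699, -0.105, 0.105]
wrist_force: [1.0, -0.8, -1.7]
finger_gap: 0.0207
```

step_arm(targets=[-14,0,-30,-0.01,-28,0,-60,-0.02,-42,0,-90,-0.03,-56,0,-120,-0.03,-68,0,-145,-0.03,-76,0,-162,-0.03,-80,0,-172,-0.03,-80,0,-172,-0.03])

```text
clock: 6.58
position: [0.479, -0.2397, 0.3049]
eef_rot: [-0.698, 0.698, 0.115, -0.115]
wrist_force: [-0.0, 0.3, -2.9]
finger_gap: 0.0214
```

```bash
python3 -c "
from h import *
for n in('wrist','side','top'): cv2.imwrite(f'pics/{n}4.png',grab_frame(n)[:,:,::-1])
go([.457,-.246,.305],.33)
a=cv2.imread('pics/wrist4.png');cv2.imwrite('pics/w4.png',cv2.resize(a,None,fx=1.42,fy=1.42,interpolation=2))
"
```

```text
clock 6.73 pos [ 0.4795 -0.237   0.3051] yaw 0.328 tilt [-4.e-04  6.e-04 -1.e+00] F [-0.73  0.52 -2.89] gap 0.0214 j6 [-0.52  0.27  1.8   0.    1.08 -0.84]
shift [-24.2   0.1  -1.2] turn -0.002
```

View pics/w4.png

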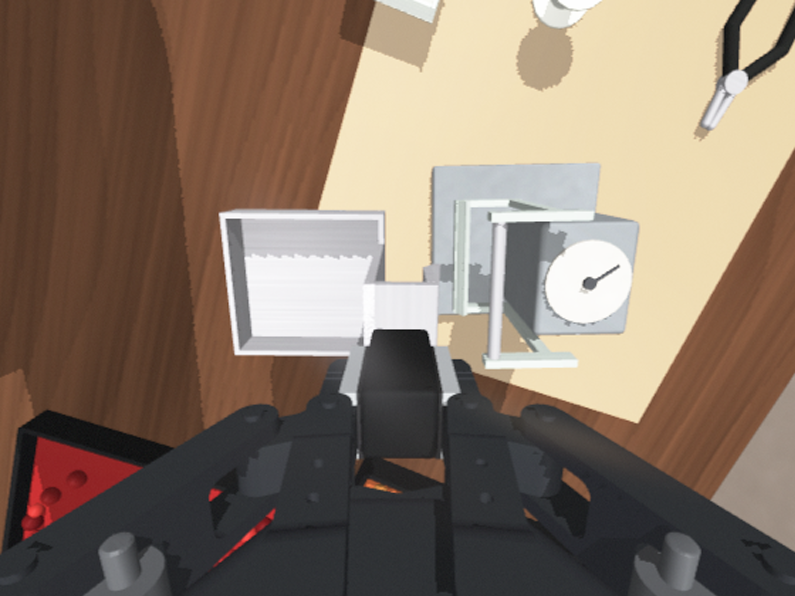

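The wrist picture shows the pan held level, with its roof rear corner at (438,283) in the enlarged image. The bar is ahead, from (499,222) to (493,357), between arms at rows of about 216 and 360. I'll fit the pan and the scale together from this picture plus the fixed cameras.

```bash
cat > fit2.py <<'E'
import io,contextlib
with contextlib.redirect_stdout(io.StringIO()): from fit import *
Wc=cam('wrist');wp=lambda p:np.array(p)/1.42-.2
def wr(th):
    r=[]
    for p,P in [((432,167),(-25,75,14)),((599,163),(135,75,14))]: r+=list(proj(Wc,W(th,P))[0]-wp(p))
    a,b=proj(Wc,W(th,[(0,-42,th[3]*1000),(0,42,th[3]*1000)]));n=np.array([-(b-a)[1],(b-a)[0]]);n/=np.linalg.norm(n)
    r+=[2*n@(wp(p)-a) for p in [(499,224),(493.5,354)]]
    # arm inner upper edges: ends of bar
    r+=[(b-wp((499,221)))[1],(a-wp((493,356)))[1]]
    return np.array(r)
f=lambda th:np.concatenate([stand(th),wr(th)])
r=least_squares(f,[.53,-.22,.3,.19],loss='soft_l1');print('all',r.x.round(4),r.fun[-8:].round(1))
rw=least_squares(wr,[.53,-.22,.3,.19]);print('wrist only',rw.x.round(4),rw.fun.round(1))
s=sense();R=toolR(s).as_matrix();p0=s['position'];yaw=np.arctan2(R[1,0],R[0,0])
pts=[((438,283),(14,28,123)),((364,283),(-14,28,123)),((220,211),(-106,45,28)),((384,210),(-10,45,28)),((235,355),(-106,-45,28))]
def pan2(th):
    return np.concatenate([proj(Wc,W(th[:3],P)+[0,0,th[3]])[0]-wp(p) for p,P in pts])
q=least_squares(pan2,[p0[0],p0[1],yaw,.151],loss='soft_l1');print('pan',q.x.round(4),'tool',p0.round(4),yaw.round(4),q.fun.round(1))
for t in(r.x,rw.x):
    for pq in (q.x[:2],p0[:2]):
        d=pq-t[:2];c,s_=np.cos(t[2]),np.sin(t[2]);print('pan in stand mm',(np.array([c*d[0]+s_*d[1],-s_*d[0]+c*d[1]])*1000).round(1))
E
python3 fit2.py
```

```text
all [ 0.5332 -0.2179  0.3471  0.187 ] [ 0.1 -0.2  1.4  0.4  0.2  1.2  0.6  0.6]
wrist only [ 0.5333 -0.2175  0.3531  0.1873] [-0.1 -0.3  1.3 -0.5  0.2  0.1  0.2  0.4]
pan [ 0.4787 -0.2353  0.3209  0.1521] tool [ 0.4795 -0.237   0.3051] 0.328 [ 0.5 -0.1  0.2 -0.5 -0.6  0.6 -0.3  2.3 -0.2 -0.8]
pan in stand mm [-57.2   2.2]
pan in stand mm [-57.    0.2]
pan in stand mm [-57.3   2.2]
pan in stand mm [-57.2   0.3]
```

```bash
python3 -c "
from h import *
go([.5303,-.2198,.305],.349)"
```

```text
clock 6.73 pos [ 0.4795 -0.237   0.3051] yaw 0.328 tilt [-4.e-04  6.e-04 -1.e+00] F [-0.73  0.52 -2.89] gap 0.0214 j6 [-0.52  0.27  1.8   0.    1.08 -0.84]
shift [53.6  0.1 -0.1] turn -0.021
```

step_arm(targets=[8,0,0,-0.01,20,0,0,-0.021,32,0,0,-0.021,43,0,0,-0.021,50,0,0,-0.021,53.6,0,0,-0.021,53.6,0,0,-0.021,53.6,0,0,-0.021])

```text
clock: 7.4
position: [0.5304, -0.2203, 0.3051]
eef_rot: [0.696, -0.696, -0.123, 0.123]
wrist_force: [-0.2, -0.8, -2.9]
finger_gap: 0.0211
```

step_arm(targets=[0,5,0,0,0,14,0,0,0,24,0,0,0,32,0,0,0,38,0,0,0,40,0,0,0,40,0,0,0,40,0,0])

```text
clock: 8.07
position: [0.5304, -0.2206, 0.2653]
eef_rot: [0.696, -0.696, -0.123, 0.123]
wrist_force: [-0.6, 0.6, -2.9]
finger_gap: 0.0212
```

```bash
python3 -c "
from h import *
for n in('wrist','side','top'): cv2.imwrite(f'pics/{n}5.png',grab_frame(n)[:,:,::-1])
go([.5303,-.2198,.265],.349)
a=cv2.imread('pics/wrist5.png')[120:300,220:460];b=cv2.imread('pics/side5.png')[190:370,230:390]
cv2.imwrite('pics/m5.png',cv2.resize(np.hstack([a,b]),None,fx=2,fy=2,interpolation=2))
"
```

```text
clock 8.22 pos [ 0.5306 -0.2206  0.2657] yaw 0.349 tilt [ 7.e-04 -3.e-04 -1.e+00] F [ 0.42  0.34 -2.9 ] gap 0.021 j6 [-0.45  0.36  1.76  0.    1.02 -0.8 ]
shift [-0.   0.7  0.9] turn -0.0
```

View pics/m5.png

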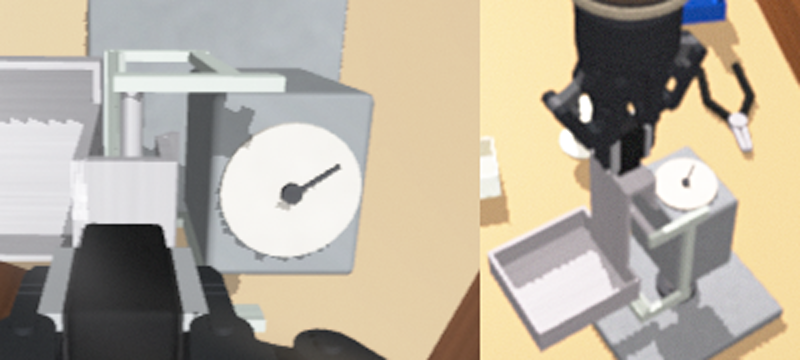

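The bar sits between the back plate and the lip, and the pan is centred between the arms. I'll lower it slowly.

step_arm(targets=[0,3,0.5,0,0,7,1,0,0,11,1,0,0,15,1,0,0,19,1,0,0,23,1,0,0,26,1,0,0,26,1,0])

```text
clock: 8.88
position: [0.5297, -0.2194, 0.2385]
eef_rot: [0.697, -0.696, -0.122, 0.123]
wrist_force: [0.9, 0.4, -3.0]
finger_gap: 0.0213
```

step_arm(targets=[0,1,0,0,0,2,0,0,0,3,0,0,0,4,0,0,0,5,0,0,0,6,0,0,0,6,0,0,0,6,0,0])

```text
clock: 9.55
position: [0.53, -0.2196, 0.2333]
eef_rot: [0.696, -0.696, -0.123, 0.123]
wrist_force: [0.3, 0.5, -2.4]
finger_gap: 0.0213
```

step_arm(targets=[0,1,0,0,0,2,0,0,0,3,0,0,0,4,0,0,0,5,0,0,0,6,0,0,0,6,0,0,0,6,0,0])

```text
clock: 10.22
position: [0.53, -0.2196, 0.2273]
eef_rot: [0.696, -0.696, -0.123, 0.123]
wrist_force: [0.5, 0.1, -2.3]
finger_gap: 0.0211
```

step_arm(targets=[0,1,0,0,0,2,0,0,0,3,0,0,0,3,0,0])

```text
clock: 10.55
position: [0.5301, -0.2196, 0.2242]
eef_rot: [-0.696, 0.696, 0.123, -0.123]
wrist_force: [-0.2, -0.4, -1.7]
finger_gap: 0.0213
```

```bash
cat > avg.py <<'E'
from h import *
a=[]
for i in range(8): grab_frame('side');s=sense();a.append(np.r_[s['wrist_force'],s['moment']])
R=toolR(s).as_matrix();print('tool-frame F',(R.T@np.mean(a,0)[:3]).round(2),'sd',np.std(a,0)[:3].round(2),'M',(R.T@np.mean(a,0)[3:]).round(3))
go([.5303,-.2198,.22],.349)
E
python3 avg.py
```

```text
tool-frame F [ 0.24  1.28 -0.27] sd [0.7  0.58 0.4 ] M [-0.065  0.003 -0.159]
clock 10.95 pos [ 0.5301 -0.2196  0.2243] yaw 0.3489 tilt [ 1.e-04 -0.e+00 -1.e+00] F [ 1.32 -0.97 -0.85] gap 0.0211 j6 [-0.45  0.41  1.81  0.    0.93 -0.79]
shift [ 0.1  4.3 -0.3] turn -0.0001
```

The scale carries about 1.6 N, so contact was at TCP z ≈ 0.228. I'll lower 3.5 mm more and ease the back plate towards the apron.

step_arm(targets=[0,1,0,0,0,2,0,0,0,3,0,0,0,3.5,0,0,0,3.5,0,0])

```text
clock: 11.37
position: [0.5301, -0.2196, 0.2207]
eef_rot: [-0.696, 0.696, 0.123, -0.123]
wrist_force: [0.6, -0.8, 0.3]
finger_gap: 0.0209
```

```bash
python3 avg.py
```

```text
tool-frame F [ 0.44  0.01 -0.74] sd [0.47 0.63 0.49] M [-0.084  0.021 -0.213]
clock 11.77 pos [ 0.5301 -0.2196  0.2208] yaw 0.349 tilt [ 1.e-04 -1.e-04 -1.e+00] F [ 1.17 -0.7   0.4 ] gap 0.0214 j6 [-0.45  0.41  1.81 -0.    0.92 -0.79]
shift [ 0.1  0.8 -0.3] turn 0.0
```

step_arm(targets=[0.4,0,0,0,0.8,0,0,0,1.2,0,0,0,1.2,0,0,0])

```text
clock: 12.1
position: [0.5308, -0.2192, 0.2206]
eef_rot: [0.696, -0.696, -0.123, 0.123]
wrist_force: [-3.3, -2.5, 0.2]
finger_gap: 0.0214
```

```bash
python3 avg.py
```

```text
tool-frame F [-4.61 -0.3  -0.43] sd [0.65 0.65 0.6 ] M [-0.191 -0.12   1.062]
clock 12.5 pos [ 0.5309 -0.2191  0.2207] yaw 0.3491 tilt [-7.e-04  1.e-04 -1.e+00] F [-5.69 -1.96  0.19] gap 0.0214 j6 [-0.44  0.41  1.81 -0.    0.92 -0.79]
shift [-0.8  0.7 -0.4] turn 0.0001
```

Apron contact is felt at 4.6 N, more than I want, so I'll back off to about 1.5 N.

step_arm(targets=[-0.7,0,0,0,-0.7,0,0,0,-0.7,0,0,0])

```text
clock: 12.75
position: [0.5306, -0.2193, 0.2208]
eef_rot: [0.696, -0.696, -0.123, 0.123]
wrist_force: [-2.2, 0.7, 0.4]
finger_gap: 0.0213
```

```bash
python3 avg.py
```

```text
tool-frame F [-1.14 -0.28  0.88] sd [0.67 0.64 0.35] M [ 0.143 -0.119  0.379]
clock 13.15 pos [ 0.5306 -0.2194  0.2208] yaw 0.349 tilt [ 2.e-04  1.e-04 -1.e+00] F [-0.75  1.68  0.29] gap 0.0216 j6 [-0.44  0.41  1.81  0.    0.92 -0.79]
shift [-0.4  0.8 -0.3] turn -0.0
```

Horizontal force is now about 1.1 N and the spring carries the whole weight. I'll open the fingers in small steps so the post can settle between the pads.

step_arm(targets=[0,0,0,0,0,0,0,0,0,0,0,0,0,0,0,0], hand=21.5)

```text
clock: 13.48
position: [0.5306, -0.2194, 0.2208]
eef_rot: [0.696, -0.696, -0.123, 0.123]
wrist_force: [0.1, 2.1, 0.1]
finger_gap: 0.0211
```

step_arm(targets=[0,0,0,0,0,0,0,0,0,0,0,0,0,0,0,0], hand=22)

```text
clock: 13.82
position: [0.5306, -0.2194, 0.2208]
eef_rot: [-0.696, 0.696, 0.123, -0.123]
wrist_force: [1.0, 0.5, 0.4]
finger_gap: 0.0219
```

step_arm(targets=[0,0,0,0,0,0,0,0,0,0,0,0,0,0,0,0], hand=22.5)

```text
clock: 14.15
position: [0.5305, -0.2194, 0.2208]
eef_rot: [-0.696, 0.696, 0.123, -0.123]
wrist_force: [-0.1, -0.3, 0.7]
finger_gap: 0.0224
```

```bash
python3 avg.py
```

```text
tool-frame F [-0.39 -0.    0.07] sd [0.32 0.63 0.5 ] M [-0.009  0.014 -0.01 ]
clock 14.55 pos [ 0.5305 -0.2194  0.2208] yaw 0.349 tilt [-0. -0. -1.] F [0.36 0.41 0.74] gap 0.0226 j6 [-0.44  0.41  1.81 -0.    0.92 -0.79]
shift [-0.3  0.8 -0.3] turn -0.0
```

step_arm(targets=[0,0,0,0,0,0,0,0,0,0,0,0], hand=23.2)

```text
clock: 14.8
position: [0.5305, -0.2194, 0.2208]
eef_rot: [0.696, -0.696, -0.123, 0.123]
wrist_force: [-0.9, -1.1, 0.3]
finger_gap: 0.0231
```

step_arm(targets=[0,0,0,0,0,0,0,0,0,0,0,0], hand=24)

```text
clock: 15.05
position: [0.5305, -0.2194, 0.2208]
eef_rot: [0.696, -0.696, -0.123, 0.123]
wrist_force: [-0.7, 0.1, -0.5]
finger_gap: 0.0238
```

step_arm(targets=[0,0,0,0,0,0,0,0,0,0,0,0], hand=25)

```text
clock: 15.3
position: [0.5305, -0.2194, 0.2208]
eef_rot: [-0.696, 0.696, 0.123, -0.123]
wrist_force: [-0.0, 0.8, 0.1]
finger_gap: 0.0248
```

step_arm(targets=[0,0,0,0,0,0,0,0,0,0,0,0], hand=26)

```text
clock: 15.55
position: [0.5305, -0.2194, 0.2208]
eef_rot: [-0.696, 0.696, 0.123, -0.123]
wrist_force: [-1.2, 0.6, -0.2]
finger_gap: 0.0259
```

step_arm(targets=[0,0,0,0,0,0,0,0,0,0,0,0], hand=27.5)

```text
clock: 15.8
position: [0.5305, -0.2194, 0.2208]
eef_rot: [0.696, -0.696, -0.123, 0.123]
wrist_force: [0.7, 0.6, 0.0]
finger_gap: 0.0274
```

step_arm(targets=[0,0,0,0,0,0,0,0,0,0,0,0], hand=29)

```text
clock: 16.05
position: [0.5305, -0.2194, 0.2208]
eef_rot: [-0.696, 0.696, 0.123, -0.123]
wrist_force: [-0.1, 0.2, 0.1]
finger_gap: 0.0286
```

step_arm(targets=[0,0,0,0,0,0,0,0,0,0,0,0,0,0,0,0], hand=32)

```text
clock: 16.38
position: [0.5305, -0.2194, 0.2208]
eef_rot: [-0.696, 0.696, 0.123, -0.123]
wrist_force: [-0.2, 0.3, -1.0]
finger_gap: 0.0317
```

```bash
python3 avg.py;  python3 -c "
from h import *
for n in('wrist','side'): cv2.imwrite(f'pics/{n}6.png',grab_frame(n)[:,:,::-1])
a=cv2.imread('pics/wrist6.png')[120:300,220:460];b=cv2.imread('pics/side6.png')[190:370,230:390]
cv2.imwrite('pics/m6.png',cv2.resize(np.hstack([a,b]),None,fx=2,fy=2,interpolation=2))
"
```

```text
tool-frame F [-0.04  0.12  0.11] sd [0.53 0.64 0.44] M [ 0.01  -0.009  0.003]
clock 16.78 pos [ 0.5305 -0.2194  0.2208] yaw 0.349 tilt [ 0. -0. -1.] F [0.39 0.29 0.26] gap 0.0321 j6 [-0.44  0.41  1.81 -0.    0.92 -0.79]
shift [-0.3  0.8 -0.3] turn -0.0
```

View pics/m6.png

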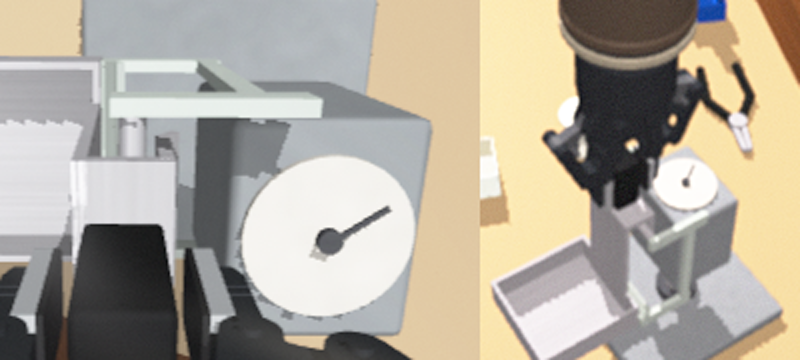

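The post stands free with gaps on both pads, zero wrist force, and the pan hanging level. I'll open a little more and rise straight up.

step_arm(targets=[0,0,0,0,0,0,0,0,0,0,0,0,0,0,0,0,0,0,0,0], hand=50)

```text
clock: 17.3
position: [0.5305, -0.2194, 0.2208]
eef_rot: [-0.696, 0.696, 0.123, -0.123]
wrist_force: [-0.1, 0.5, -0.0]
finger_gap: 0.0498
```

step_arm(targets=[0,-4,0,0,0,-12,0,0,0,-22,0,0,0,-34,0,0,0,-50,0,0,0,-70,0,0,0,-90,0,0,0,-110,0,0])

```text
clock: 17.97
position: [0.5305, -0.2194, 0.333]
eef_rot: [-0.696, 0.697, 0.123, -0.123]
wrist_force: [-0.3, 0.1, -0.3]
finger_gap: 0.0501
```

step_arm(targets=[0,-15,0,0,0,-25,0,0,0,-30,0,0,0,-30,0,0,0,-30,0,0,0,-30,0,0,0,-30,0,0,0,-30,0,0])

```text
clock: 18.63
position: [0.5303, -0.2193, 0.36]
eef_rot: [0.697, -0.696, -0.122, 0.123]
wrist_force: [0.7, 0.6, -0.6]
finger_gap: 0.0505
```

```bash
python3 -c "
from h import *
go([.53,-.22,.36],.349)
p=grab_frame('side').astype(int)
for i in range(3): grab_frame('top')
q=grab_frame('side');print('moving px',(np.abs(q-p).max(2)>60).sum())
a=grab_frame('wrist')[:,:,::-1];cv2.imwrite('pics/wrist7.png',a)
a=a[60:290,200:450];b=q[190:390,240:390,::-1];b=cv2.resize(b,(172,230))
cv2.imwrite('pics/m7.png',cv2.resize(np.hstack([a,b]),None,fx=1.85,fy=1.85,interpolation=2))
"
```

```text
clock 18.63 pos [ 0.5303 -0.2193  0.36  ] yaw 0.3491 tilt [-1.1e-03  5.0e-04 -1.0e+00] F [ 0.69  0.6  -0.61] gap 0.0505 j6 [-0.44  0.28  1.63  0.    1.23 -0.79]
shift [-0.5  0.  -0.6] turn 0.0001
moving px 2
```

View pics/m7.png

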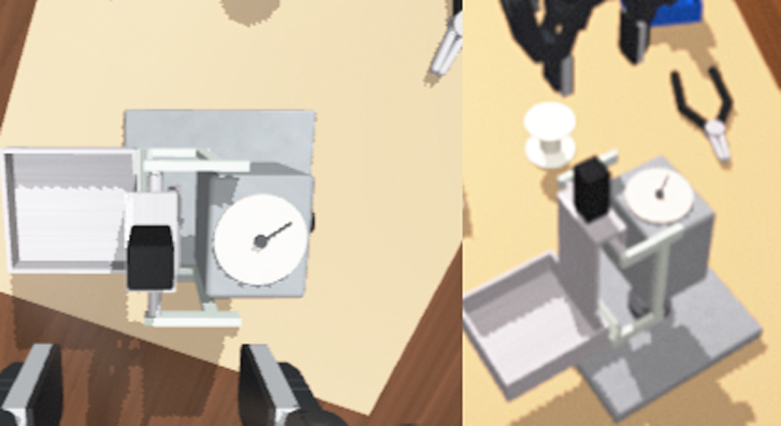

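The pan hangs on the bar, centred, square and at rest, with the gripper well clear. I'll hand in.

```bash
python3 -c "
from plant import *
print(hand_in())"
```

```text
the job is handed in; nothing more can be done
None
```

The steel pan is hanging on the scale's crossbar and the job is handed in, at about 19 s of the 72 s allowed. No verdict was reported.

- **Pick-up:** I gripped the square post across its front and back faces and lifted the pan clear. It weighs about 3 N.
- **Hooking on:** I brought it in from the front and felt the bar at a TCP height of about 0.228 m. I kept lowering until the wrist carried nothing, then set the back plate lightly against the apron.
- **Letting go:** I opened the fingers in steps of 0.5 to 3 mm. The wrist force was zero and the post stood free between the pads before I opened further and rose away.
- **Overshoot:** while easing the pan towards the apron, the sideways force briefly reached about 4.6 N on top of the 3 N weight. That is roughly 7.6 N in all, under the 10 N limit by my wrist readings. I backed off to about 1.1 N before releasing.
- **Last checks:** the final pictures show the pan between the side arms, square and level by eye. Two frames about 0.2 s apart showed no movement. The gripper was about 140 mm above its release height, touching nothing. The spool and pliers look undisturbed. The bead box was out of the final crops and I did not check it, but the arm never went near it.

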